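# Lift the crown tray off its cooling post with the tray fork

### The arm

A 7-joint arm with a two-finger parallel gripper is mounted at the origin on a cart in front of the work surface, level with it; the furniture and walls round the work are solid. World frame = base frame: x ahead of the robot, y to its left, z up, the work surface at z = 0. Lengths are in m, angles in rad, forces in N, time in s.
With the tool pointing down it reaches from about 0.4 to 0.85 m from the base axis. Payload 10.4 kg.
Tool frame: the origin (TCP) lies between the finger pads; the fingertips stand ahead of it and the grasp point (between the pads) lies 5 mm behind it (manip.tip_extent is the z of the fingertips in the tool frame, in m); z points along the fingers, y is the line along which they close (so a half turn about z gives the same grasp; the last joint's range is limited). The gripper opens to 85 mm and grips with 20 to 120 N. Pads are 22 mm wide; open, the fingers measure 114 mm over their backs; the gripper's body (76 mm by 85 mm) begins 54 mm behind the grasp point. The pads swing forward as they close: fully open they stand 13 mm farther back than shut.
Start: joints at [-1.17, 0.332, -0.065, 1.46, 0.022, 1.35, -0.088], TCP at [0.257, 0.57, 0.245] pointing down, gripper open.
Joint ranges: [-2.6, 2.6], [-0.5, 2.12], [-1.47, 1.34], [0.16, 2.42], [-1.27, 4.41], [0.06, 2.06], [-2.6, 2.6]. Speed limits (rad/s): [2.22, 2.22, 2.79, 2.79, 3.14, 3.14, 3.14].

### API

Orientations are given as a unit quaternion [x, y, z, w].
In Python, from workcell import status, viewer, manip gives the robot as it stands.
- The arm moves only by the tool play_rows, never from a script. Its argument "plan" is one flat list of numbers, 7 for each row, row after row: the turn, a rotation vector about the tool's x, y, z in degrees, then the shift along the tool's x, y, z in m, then the opening, from 0 (shut) to 1 (fully open). In form: [ax, ay, az, dx, dy, dz, grip, ax, ay, az, dx, dy, dz, grip, ...]. A call has 1 to 20 rows; each row is the pose to reach, as a shift and turn from the pose commanded when the call began, along the tool's axes at that moment; what a row does not reach only later rows make up. A row lasts 1/8 s, in which the tool goes at most 62.5 mm and 10.7 degrees, less where a joint would pass 70% of its speed; a pose out of reach is approached as far as the arm can. A call with a gripper value outside its range is refused whole. The fingers move at their own pace and stop on an object; "squeeze" is the grip in N (left out, the last holds). Time passes only in rows, so rows that repeat a pose let the fingers close. It gives the time, the measured TCP pose, the force, the opening and the grip force at its end, in the units of the state.
- status.get_obs(): the state, without advancing time (a new reading comes with each control period).
- viewer.camera(name): name is "scene" or "top" or "wrist"; returns the picture (420x560x3 uint8, red, green, blue); there is no depth.
- viewer.camera_model(name): a dict with "fx", "fy", "cx", "cy" (pixels), "D" ([k1, k2, p1, p2, k3] as OpenCV has them; the pictures are not rectified), "R" (3x3) and "t" (3): a world point X has camera coordinates R X + t. Camera axes: x right, y down, z forward; pixel columns grow to the right and rows downward; lengths in m; the calibration is good to about 2 mm. A picture is of the moment at which its call begins: read the wrist's pose just before it. camera_model takes no time and is no camera call; for the wrist camera it gives the pose at the moment of the call.
- manip.hand_in(): hands the job in; it is judged then, once.
The state is a dict: "clock": time; "joint_pos": joint angles; "joint_velocities": joint speeds; "tau": joint torques, N m; "position": TCP position; "ee_rot": TCP orientation; "ft_force": force on the tool from outside, world axes, zero at the start; "torque": the same for the moment, N m; "grip_width": opening from 0.0 (shut) to 1.0 (fully open); "grasp_force": force on a finger pad.
Only numpy, scipy, OpenCV 4.12 (cv2) and the standard library are available. Lean on these libraries where they do the work, as an engineer would, in place of code of your own. Each camera call takes 0.05 s, during which the arm holds its last target. There are 200 camera calls.

### The job

Take the black-handled tray fork by its handle, draw it out of its sloping rest and turn it level, then slide its two tines under the small round tray that carries the crowns, one tine on each side of the post. Lift the tray off the post on the fork without the gripper touching the tray, and finish while still holding the fork: the tray resting level and still on the tines, at least 20 cm above the bench. Leave the other tray (the one with the wire pins), the bottle, the powder vials and the stone cast standing where they are.

Things in the scene. Friction and masses are not known exactly. Their poses are not given: they have to be found in the camera images.
- tray_fork: Loose two-tined steel tray fork, black handle, about 65 g, leaning 45 degrees in its rest. Origin: handle's middle. x: from tines to handle end; y: across; z: out of the face that carries a tray (up when level). Handle x -50 to +50 mm, 14 wide in y (pinch here, flat sides), 16 high in z. Shank 12 wide to x -80, web 40 wide x -92 to -80, tines beyond. Centre of mass near x -70 mm.
- fork_seat (a point): Where the tray's centre belongs on the fork: top face of the tines, midway between them, (-121, 0, 1.75) mm in the fork's axes. Tines: x -149.5 to -92 mm, each 7 wide, 26 mm clear gap between them, 40 over all; all flat steel 3.5 mm thick, centred on z = 0. A folded-up stop on the web at x -88.5 mm rises to z 6 mm.
- fork_tip (a point): Point on the tray fork midway between the ends of the tines, at (-149.5, 0, 0) mm in the fork's axes.
- fork_rest: Fixed rest for the fork: base plate 150 x 76 mm, with a grey sheet pocket and back plate rising at 45 degrees toward its +x (roughly away from the robot). Origin: centre of its underside. Pocket round the tines 50 mm deep, 6 x 45 mm inside. Tine ends at (-50, 0, 20) mm; back plate ends at (15, 0, 85); handle free above, middle at (56, 0, 126). Draw the fork out up the slope, 60 mm or more.
- crown_tray: Tray to lift, loose, about 50 g: white round ceramic tray, diameter 46 mm, 6 mm thick, with two white crowns and a small dark plate standing up to 22 mm above its underside. Origin: centre of its underside; z up. It starts level on one of the two posts and overhangs it by about 13 mm all round.
- pin_tray: The other tray, a bystander, loose: white round ceramic tray, diameter 48 mm, 11 mm thick, with thin bent black wire pins up to 23 mm. Origin: centre of its underside. It stands on the other post.
- post_1: Fixed cooling post under the crown tray: round steel foot, diameter 76 mm, 10 mm high, then a slim upright column 18 mm in diameter (19 mm at its white top); top at 80 mm. Origin: centre of its underside on the bench. Open from any side; the two posts stand 12 to 25 cm apart.
- post_2: Fixed cooling post, the same in shape as post_1, bears the other tray (pin_tray).
- cabinet_top (a point): Middle of the top of the fixed light-grey equipment cabinet, with a carton on it, between the rest (robot's left) and the posts (robot's right). It spans x 0.30 to 0.67, y -0.18 to 0.17 m; this point is its full height with the carton, 0.24 m. What is carried across must go above it.
- fluid_bottle: Bystander, loose: slim white bottle 42 mm in diameter, 100 mm high, origin at the centre of its underside.
- powder_a: Bystander, loose: white powder vial 16 mm in diameter, 46 mm high, origin at the centre of its underside.
- powder_b: Bystander, as powder_a.
- cast_on_bench: Bystander, loose: yellow stone cast of a jaw, 63 x 70 x 28 mm, origin at the centre of its underside.

How it is judged:
On the way, in this order (a step that is already met when the one before it is completed fails the run):
1. the fork has been drawn clear of its rest, held by the fingers, its tips more than 8 cm above the bench (contact force between the fingers and tray_fork above 1 N and contact force between tray_fork and fork_rest below 0.02 N and height (world z) of fork_tip above 0.08 m), for 0.1 s.
2. the level fork is under the crown tray, a tine on each side of the post, while the tray still stands on the post (contact force between the fingers and tray_fork above 1 N and angle between tray_fork's own z axis and vertical below 0.17 rad and horizontal distance between fork_seat and crown_tray below 0.02 m and z of fork_seat in the frame of crown_tray between -0.06 and 0.001 m and distance between crown_tray and post_1 below 0.088 m), for 0.05 s.
At the end, for the whole second after the job is handed in: Fingers hold the fork; the crown tray rests on its tines alone (centre within 25 mm of the seat point, gripper off it), both level within 11 degrees and still, tray underside over 18.5 cm above the bench; other tray, bottle, powder vials and stone cast within 2 cm of their start (contact force between the fingers and tray_fork above 1 N and height (world z) of crown_tray above 0.185 m and contact force between crown_tray and tray_fork above 0.1 N and contact force between crown_tray and the fingers below 0.05 N and contact force between crown_tray and the arm below 0.05 N and angle between each of crown_tray, tray_fork's own z axis and vertical below 0.2 rad and horizontal distance between fork_seat and crown_tray below 0.025 m and linear speed of crown_tray below 0.03 m/s and distance of each of pin_tray, fluid_bottle, cast_on_bench, powder_a, powder_b from where it was at the start of the episode below 0.02 m); the arm keeps its last pose, push and grip.
It fails at once if the gripper or arm touches the crown tray (contact force between crown_tray and the fingers above 0.3 N or contact force between crown_tray and the arm above 0.3 N).
It fails at once if the crown tray is tipped or dropped (angle between crown_tray's own z axis and vertical above 0.5 rad or height (world z) of crown_tray below 0.06 m).
It fails at once if the other tray, the bottle, a powder vial or the stone cast is disturbed (distance of any of pin_tray, fluid_bottle, cast_on_bench, powder_a, powder_b from where it was at the start of the episode above 0.03 m).
It also fails if it takes over 64 s, if anything falls off the work surface, if the arm or the gripper's body presses on something with over 40 N, if the wrist force passes 120 N, or if a joint passes its speed limit or range.

## Working session

There is one attempt and no reset: what is moved stays moved. The work goes in short steps, Python scripts to look and compute and a tool call to move; the robot and the scene stay as the last step left them, time stands still between calls to the robot, and variables do not carry over. Pictures are saved under pics/ and viewed, at most 13 in all, crops included, and the job is handed in when it is done.

Besides the shell and the picture viewer there is one more tool, called after ">>>" by a JSON object that holds its "op" and its "data". play_rows: Moves the arm, as the interface text tells. Its arguments: {"type":"object","properties":{"plan":{"type":"array","items":{"type":"number"}},"squeeze":{"type":"number"}},"required":["plan"]}

```bash
mkdir -p pics; ls; python3 - <<'E'
from workcell import status, viewer, manip
import cv2,numpy as np
o=status.get_obs();print(o['clock'],o['position'],o['ee_rot'],o['grip_width'],manip.tip_extent)
for n in ("scene","top","wrist"):
    m=viewer.camera_model(n);im=viewer.camera(n)
    cv2.imwrite(f"pics/{n}0.png",im[:,:,::-1])
    R=np.array(m['R']);print(n,m['fx'],m['fy'],m['cx'],m['cy'],m['D'],"C",-R.T@np.array(m['t']),"fwd",R[2])
E
```

```text
pics
0.0 [0.25680971 0.56937591 0.2444951 ] [ 2.10274204e-01  9.77642155e-01 -7.45502442e-04 -1.42518384e-04] 0.9991977619398089 0.014
scene 493.15937266217696 493.15937266217696 272.59064737276054 215.85854046427562 [0.01439499 0.         0.         0.         0.        ] C [-0.08651448 -1.22098979  0.98204491] fwd [ 0.41045273  0.73568987 -0.53878472]
top 434.5723931468163 434.5723931468163 278.3479730223299 212.89371874376775 [-0.06627528  0.          0.          0.          0.        ] C [ 0.37186624 -0.07785787  1.35281028] fwd [ 0.15021939  0.02209571 -0.98840574]
wrist 341.03215354809856 341.03215354809856 278.27011160796224 208.12552129480787 [0.00655062 0.         0.         0.         0.        ] C [0.18498933 0.60070113 0.37287582] fwd [ 0.27947423 -0.12791918 -0.95159384]
```

View pics/scene0.png

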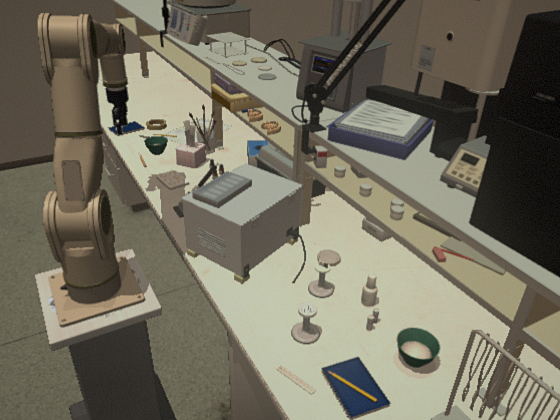

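View pics/top0.png

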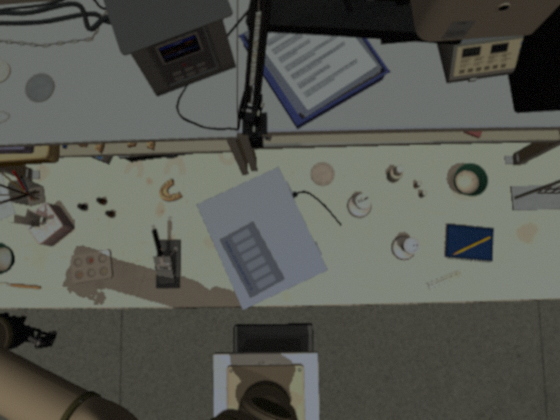

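View pics/wrist0.png

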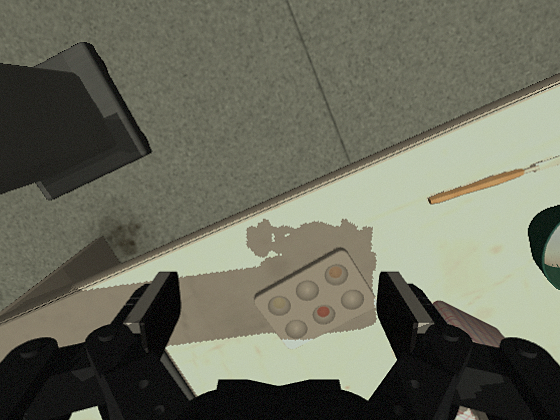

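```bash
cat > h.py <<'E'
from workcell import status, viewer, manip
import cv2,numpy as np
def K(m): return np.array([[m['fx'],0,m['cx']],[0,m['fy'],m['cy']],[0,0,1]])
def ray(m,uv):
    p=cv2.undistortPoints(np.array([[uv]],float),K(m),np.array(m['D']))[0,0]
    R=np.array(m['R']);C=-R.T@np.array(m['t']);d=R.T@np.array([p[0],p[1],1]);return C,d/np.linalg.norm(d)
def onz(m,uv,z): C,d=ray(m,uv);return C+d*(z-C[2])/d[2]
def tri(ms,uvs):
    A=0;b=0;L=[ray(m,u) for m,u in zip(ms,uvs)]
    for C,d in L: P=np.eye(3)-np.outer(d,d);A=A+P;b=b+P@C
    X=np.linalg.solve(A,b);return X,[np.linalg.norm((np.eye(3)-np.outer(d,d))@(X-C)) for C,d in L]
def proj(m,X):
    R=np.array(m['R']);return cv2.projectPoints(np.array(X,float).reshape(-1,1,3),cv2.Rodrigues(R)[0],np.array(m['t'],float),K(m),np.array(m['D']))[0][:,0]
E
python3 - <<'E'
import cv2,numpy as np
t=cv2.imread('pics/top0.png');s=cv2.imread('pics/scene0.png')
def c(im,x,y,w,h): return cv2.convertScaleAbs(cv2.resize(im[y:y+h,x:x+w],(400,300),interpolation=cv2.INTER_CUBIC),alpha=1.3)
o=np.vstack([np.hstack([c(t,120,205,100,75),c(t,335,180,100,75)]),np.hstack([c(s,150,160,100,75),c(s,285,245,133,100)])])
cv2.imwrite('pics/crop1.png',o)
E
```

```text
(no output)
```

View pics/crop1.png

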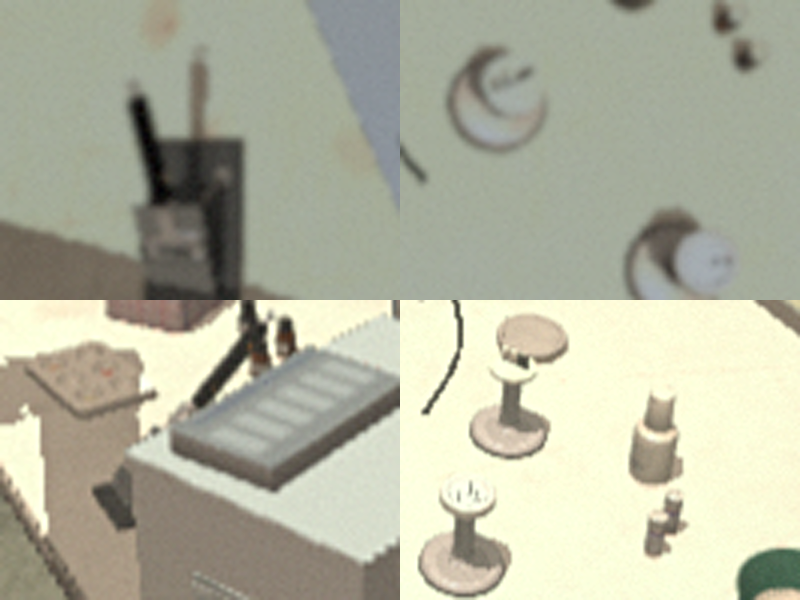

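```bash
python3 - <<'E'
from h import *
T=viewer.camera_model('top');S=viewer.camera_model('scene');np.set_printoptions(precision=4,suppress=True)
print('rest far corners',onz(T,(160,239.5),.004),onz(T,(180.5,239.5),.004), 'low right',onz(T,(180.5,287),.004))
print('handle end top', onz(T,(154.25,227.5),.16), 'at .16; low',onz(T,(160,253),.09))
print('crown',onz(T,(363,200.8),.086),onz(S,(322.6,267.7),.086),tri([T,S],[(363,200.8),(322.6,267.7)]))
print('pin',onz(T,(411.5,245.2),.091),onz(S,(307.6,309.3),.091))
print('foot1',onz(T,(359.3,205),.01),'foot2',onz(T,(404,247),.01))
o=status.get_obs();from scipy.spatial.transform import Rotation as R
print(R.from_quat(o['ee_rot']).as_matrix())
m=viewer.camera_model('wrist');Rt=R.from_quat(o['ee_rot']).as_matrix()
C=-np.array(m['R']).T@np.array(m['t']);print('cam in tool',Rt.T@(C-o['position']),(Rt.T@np.array(m['R']).T))
E
```

```text
rest far corners [0.5002 0.3265 0.004 ] [0.499  0.2611 0.004 ] low right [0.3515 0.2592 0.004 ]
handle end top [0.5193 0.2969 0.16  ] at .16; low [0.4523 0.2999 0.09  ]
crown [ 0.5951 -0.3003  0.086 ] [ 0.5932 -0.3083  0.086 ] (array([ 0.597 , -0.3018,  0.0798]), [np.float64(0.0008580006201236901), np.float64(0.0008580006201237304)])
pin [ 0.4605 -0.4344  0.091 ] [ 0.4597 -0.4402  0.091 ]
foot1 [ 0.5954 -0.3015  0.01  ] foot2 [ 0.4611 -0.4337  0.01  ]
[[-0.9115  0.4112 -0.0004]
 [ 0.4112  0.9115 -0.001 ]
 [-0.     -0.0011 -1.    ]]
cam in tool [ 0.0784 -0.0012 -0.1283] [[-0.     -0.9516 -0.3073]
 [ 1.      0.0001 -0.0005]
 [ 0.0005 -0.3073  0.9516]]
```

```bash
cat >> h.py <<'E'
from scipy.spatial.transform import Rotation as Rot
np.set_printoptions(precision=4,suppress=True)
def goto(p,x,z):
    "row for target TCP position p with tool x, z axes"
    o=status.get_obs();R0=Rot.from_quat(o['ee_rot']);z=np.array(z,float)/np.linalg.norm(z);x=np.array(x,float);x-=z*(x@z);x/=np.linalg.norm(x)
    T=Rot.from_matrix(np.c_[x,np.cross(z,x),z]);rv=(R0.inv()*T).as_rotvec(degrees=True);d=R0.inv().apply(np.array(p)-o['position'])
    print('turn',rv.round(2),'shift',d.round(4),'rows',np.linalg.norm(rv)/10.7,np.linalg.norm(d)/.0625)
def st():
    o=status.get_obs();R=Rot.from_quat(o['ee_rot']).as_matrix();print(o['clock'],'p',o['position'],'x',R[:,0],'z',R[:,2],'q',np.array(o['joint_pos']),'F',o['ft_force'],o['grip_width'],o['grasp_force'])
E
python3 -c "
from h import *
goto((.396,.298,.211),(-1,0,-1),(1,0,-1))"
```

```text
turn [ -9.59 -44.32 -22.99] shift [-0.2384 -0.1902  0.0339] rows 4.751508560648942 4.9103011347523235
```

>>> {"op": "play_rows", "data": {"plan": [0,0,0,-0.12,-0.095,0,1,-9.6,-44.3,-23,-0.238,-0.19,0.034,1,-9.6,-44.3,-23,-0.238,-0.19,0.034,1,-9.6,-44.3,-23,-0.238,-0.19,0.034,1,-9.6,-44.3,-23,-0.238,-0.19,0.034,1,-9.6,-44.3,-23,-0.238,-0.19,0.034,1,-9.6,-44.3,-23,-0.238,-0.19,0.034,1,-9.6,-44.3,-23,-0.238,-0.19,0.034,1,-9.6,-44.3,-23,-0.238,-0.19,0.034,1,-9.6,-44.3,-23,-0.238,-0.19,0.034,1,-9.6,-44.3,-23,-0.238,-0.19,0.034,1]}}

```text
clock: 1.52
position: [0.396, 0.2988, 0.2114]
ee_rot: [0.0, 0.924, 0.001, 0.383]
ft_force: [0.3, 0.7, -0.2]
grip_width: 1.002
grasp_force: 0.0
```

```bash
python3 - <<'E'
from h import *
st();cv2.imwrite('pics/w1.png',viewer.camera('wrist')[:,:,::-1])
m=viewer.camera_model('wrist')
print(proj(m,[(.481,.298,.126),(.446,.298,.091),(.516,.298,.161)]))
E
```

```text
1.525 p [0.396  0.2988 0.2114] x [-0.7073  0.0011 -0.7069] z [ 0.7069  0.0008 -0.7073] q [-1.1015 -0.1757 -0.0948  2.2963  0.9356  0.9304 -0.1802] F [ 0.2776  0.6957 -0.1656] 1.0016878306049393 0.0
[[278.8196 206.332 ]
 [278.814  140.9183]
 [278.8248 264.553 ]]
```

View pics/w1.png

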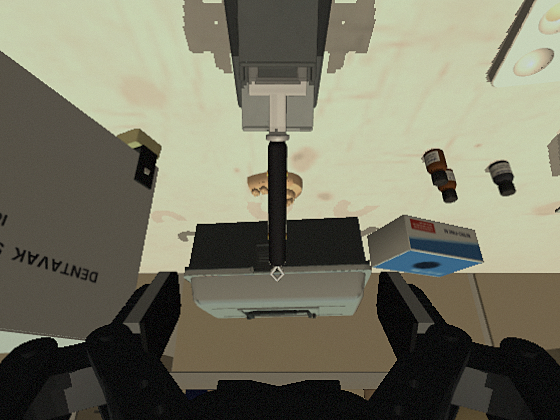

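>>> {"op": "play_rows", "data": {"plan": [0,0,0,0.008,0,0.03,1,0,0,0,0.008,0,0.06,1,0,0,0,0.008,0,0.09,1,0,0,0,0.008,0,0.11,1,0,0,0,0.008,0,0.126,1,0,0,0,0.008,0,0.126,1,0,0,0,0.008,0,0.126,0,0,0,0,0.008,0,0.126,0,0,0,0,0.008,0,0.126,0,0,0,0,0.008,0,0.126,0,0,0,0,0.008,0,0.126,0,0,0,0,0.008,0,0.126,0,0,0,0,0.008,0,0.126,0,0,0,0,0.008,0,0.126,0,0,0,0,0.008,0,0.126,0,0,0,0,0.008,0,0.126,0], "squeeze": 100}}

```text
clock: 3.58
position: [0.4793, 0.2989, 0.1167]
ee_rot: [0.0, 0.924, 0.001, 0.383]
ft_force: [-2.6, -0.4, 4.8]
grip_width: 0.146
grasp_force: 97.8
```

```bash
python3 - <<'E'
from h import *
st()
E
```

```text
3.575 p [0.4793 0.2989 0.1167] x [-0.7069  0.0007 -0.7073] z [ 0.7073  0.0012 -0.7069] q [-1.0072  0.104   0.0094  2.2778  1.2327  0.6797 -0.407 ] F [-2.5739 -0.3542  4.7572] 0.14649080976093443 97.8145158290863
```

>>> {"op": "play_rows", "data": {"plan": [0,0,0,-0.01,0,0,0,0,0,0,-0.02,0,0,0,0,0,0,-0.035,0,0,0,0,0,0,-0.05,0,0,0,0,0,0,-0.07,0,0,0,0,0,0,-0.09,0,0,0,0,0,0,-0.11,0,0,0,0,0,0,-0.12,0,-0.02,0,0,0,0,-0.12,0,-0.03,0,0,0,0,-0.12,0,-0.03,0]}}

```text
clock: 4.82
position: [0.5426, 0.2988, 0.2227]
ee_rot: [-0.0, 0.924, 0.001, 0.383]
ft_force: [0.4, 0.7, -1.0]
grip_width: 0.146
grasp_force: 97.5
```

```bash
python3 - <<'E'
from h import *
st()
im=viewer.camera('wrist');cv2.imwrite('pics/w2.png',im[:,:,::-1])
p=np.array(status.get_obs()['position'])
goto((.45,.30,.40),(-1,0,0),(0,0,-1))
goto((.53,0.05,.40),(0,1,0),(0,0,-1))
E
```

```text
4.825 p [0.5426 0.2988 0.2227] x [-0.7069  0.0006 -0.7073] z [ 0.7073  0.0016 -0.7069] q [-0.9285  0.013   0.0565  2.0972  0.9669  0.7155  0.0406] F [ 0.3537  0.7372 -0.9513] 0.14597301775229196 97.49985694885254
turn [ 0.07 44.99  0.01] shift [-0.0602  0.0016 -0.1913] rows 4.204659236771438 3.2087918523918337
turn [35.22 35.12 84.93] shift [-0.1169 -0.2484 -0.135 ] rows 9.198499839725157 4.895087837040555
```

View pics/w2.png

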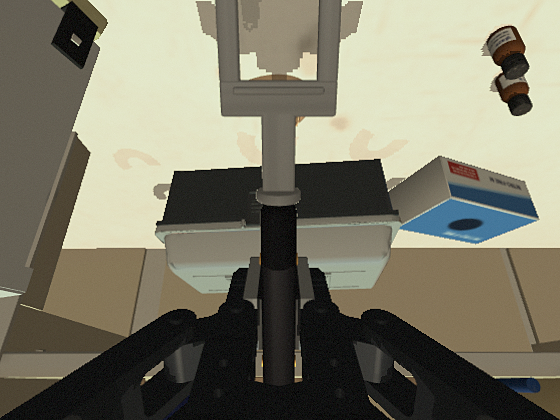

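>>> {"op": "play_rows", "data": {"plan": [0,0,0,-0.03,0,-0.05,0,0,10,0,-0.06,0,-0.1,0,0,20,0,-0.095,0,-0.155,0,0,30,0,-0.095,0,-0.155,0,0,40,0,-0.095,0,-0.155,0,0,45,0,-0.095,0,-0.155,0,0,45,0,-0.095,0,-0.155,0,0,45,0,-0.095,0,-0.155,0]}}

```text
clock: 5.88
position: [0.5003, 0.2986, 0.3988]
ee_rot: [-0.0, 1.0, 0.0, 0.001]
ft_force: [-0.6, 1.1, -0.2]
grip_width: 0.145
grasp_force: 97.6
```

```bash
python3 - <<'E'
from h import *
st()
m=viewer.camera_model('wrist');o=status.get_obs();R=Rot.from_quat(o['ee_rot']).as_matrix()
F=lambda x,y,z:o['position']+R@np.array([-(x+8),y,-5-z])/1000
print(proj(m,[F(-50,0,8),F(-80,20,1.75),F(-80,-20,1.75),F(-92,13,1.75),F(-92,-13,1.75),F(-88.5,0,6)]))
goto((.53,-0.02,.40),(0,1,0),(0,0,-1))
goto((.386,-.302,.33),(1,0,0),(0,0,-1))
E
```

```text
5.875 p [0.5003 0.2986 0.3988] x [-1.     -0.0003 -0.0014] z [ 0.0014  0.0004 -1.    ] q [-0.8269  0.2021  0.2576  1.3158 -0.0508  1.6287  0.9938] F [-0.6431  1.1426 -0.1546] 0.14461858709562098 97.63664603233337
[[281.8768 207.4392]
 [339.9438 119.1454]
 [224.0561 119.1416]
 [321.012   82.0699]
 [243.2257  82.0735]
 [282.2092  92.9698]]
turn [ 0.08  0.05 90.02] shift [-0.0296 -0.3186 -0.0013] rows 8.412727414709014 5.119514044402567
turn [  -0.13    0.03 -179.98] shift [ 0.1146 -0.6006  0.0684] rows 16.82092030570294 9.843629430916794
```

>>> {"op": "play_rows", "data": {"plan": [0,0,9,0,-0.02,0,0,0,0,18,0,-0.05,0,0,0,0,27,0,-0.09,0,0,0,0,36,-0.01,-0.13,0,0,0,0,45,-0.02,-0.17,0,0,0,0,54,-0.03,-0.21,0,0,0,0,63,-0.03,-0.25,0,0,0,0,72,-0.03,-0.28,0,0,0,0,81,-0.03,-0.305,0,0,0,0,90,-0.03,-0.32,0,0,0,0,90,-0.03,-0.32,0,0,0,0,90,-0.03,-0.32,0,0]}}

```text
clock: 7.38
position: [0.5303, -0.0203, 0.3991]
ee_rot: [0.705, 0.709, 0.001, -0.0]
ft_force: [-0.2, -0.2, -1.1]
grip_width: 0.143
grasp_force: 97.6
```

```bash
python3 - <<'E'
from h import *
st()
goto((.40,-.302,.33),(1,0,0),(0,0,-1))
E
```

```text
7.375 p [ 0.5303 -0.0203  0.3991] x [-0.0055  1.      0.0017] z [ 0.0007  0.0017 -1.    ] q [-0.5803  0.076   0.5783  1.4628 -0.0433  1.6143  0.0002] F [-0.1877 -0.1746 -1.0718] 0.14287258211401713 97.63818383216858
turn [-0.04 -0.11 90.31] shift [-0.2811 -0.1319  0.0685] rows 8.440419167636009 5.087668747812098
```

>>> {"op": "play_rows", "data": {"plan": [0,0,9,-0.02,-0.01,0,0,0,0,18,-0.05,-0.03,0,0,0,0,27,-0.09,-0.05,0,0,0,0,36,-0.13,-0.07,0,0,0,0,45,-0.17,-0.09,0,0,0,0,54,-0.2,-0.11,0,0,0,0,63,-0.23,-0.12,0,0,0,0,72,-0.26,-0.13,0,0,0,0,81,-0.28,-0.13,0,0,0,0,90.3,-0.281,-0.132,0.03,0,0,0,90.3,-0.281,-0.132,0.068,0,0,0,90.3,-0.281,-0.132,0.068,0,0,0,90.3,-0.281,-0.132,0.068,0]}}

```text
clock: 9.0
position: [0.3993, -0.3022, 0.3321]
ee_rot: [1.0, -0.001, 0.001, -0.0]
ft_force: [0.3, -0.9, -0.3]
grip_width: 0.141
grasp_force: 97.7
```

```bash
python3 - <<'E'
from h import *
st();im=viewer.camera('wrist');cv2.imwrite('pics/w3.png',im[:,:,::-1])
m=viewer.camera_model('wrist');o=status.get_obs();R=Rot.from_quat(o['ee_rot']).as_matrix()
F=lambda x,y,z:o['position']+R@np.array([-(x+8),y,-5-z])/1000
print(proj(m,[F(-80,20,1.75),F(-80,-20,1.75),F(-92,13,1.75),F(-92,-13,1.75),F(-149.5,20,0),F(-149.5,-20,0),(.597,-.302,.08)]))
E
```

```text
9.0 p [ 0.3993 -0.3022  0.3321] x [ 1.     -0.0026  0.0014] z [ 0.0014  0.0007 -1.    ] q [-0.2912 -0.0194  0.8519  1.6759  0.0133  1.4776 -1.0141] F [ 0.3143 -0.8669 -0.266 ] 0.14130305925137215 97.68141031265259
[[ 332.5656  117.6833]
 [ 216.5182  117.681 ]
 [ 313.3726   80.5133]
 [ 235.4769   80.5055]
 [ 343.8607 -134.8114]
 [ 203.6671 -134.8931]
 [ 275.721   -32.9879]]
```

View pics/w3.png

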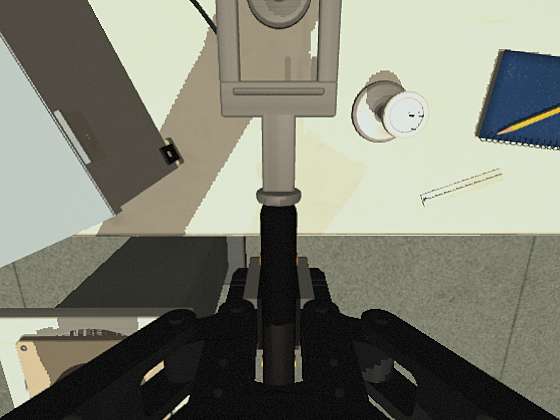

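>>> {"op": "play_rows", "data": {"plan": [0,8,0,0,0,0,0,0,16,0,0,0,0,0,0,16,0,0,0,0,0,0,16,0,0,0,0,0]}}

```text
clock: 9.55
position: [0.3992, -0.3022, 0.3317]
ee_rot: [0.99, -0.002, 0.139, -0.0]
ft_force: [0.9, 0.4, -0.5]
grip_width: 0.142
grasp_force: 97.9
```

```bash
python3 - <<'E'
from h import *
st();im=viewer.camera('wrist')[:,:,::-1];cv2.imwrite('pics/w4raw.png',im)
cv2.imwrite('pics/w4.png',cv2.resize(im[:150,180:380],(800,600),interpolation=cv2.INTER_CUBIC))
m=viewer.camera_model('wrist');print(proj(m,[(.597,-.302,.08)]))
E
```

```text
9.55 p [ 0.3992 -0.3022  0.3317] x [ 0.9614 -0.0038  0.2751] z [ 0.2751 -0.0002 -0.9614] q [-0.285  -0.2822  0.8     1.8456  0.0677  1.2508 -1.0684] F [ 0.868   0.3586 -0.5362] 0.1420822443624504 97.88092374801636
[[276.2998  58.7327]]
```

View pics/w4.png

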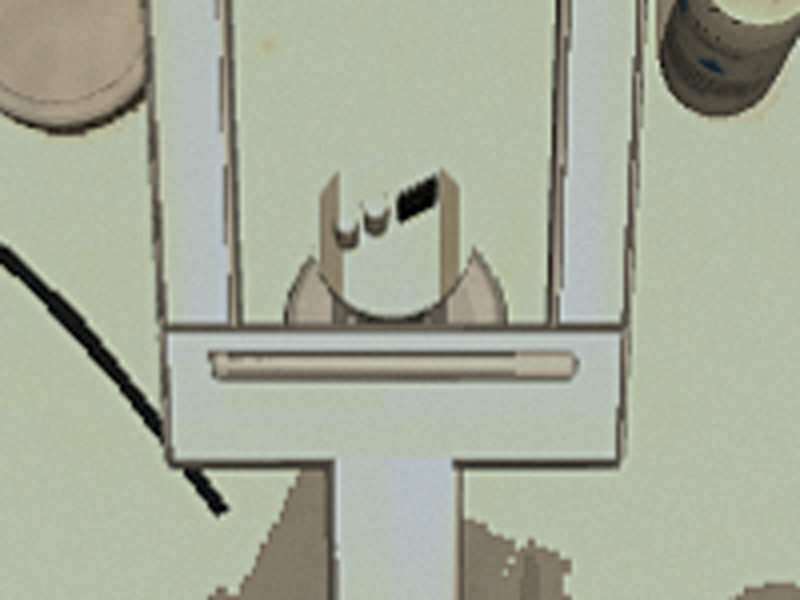

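```bash
python3 - <<'E'
from h import *
m=viewer.camera_model('wrist')
print('tray near edge',onz(m,(278.75,80),.08),'foot edges',onz(m,(180+287/4,80.5),.01),onz(m,(180+506/4,80.5),.01))
T=viewer.camera_model('top');print('bottle~',onz(T,(393,174),.1))
goto((.397,-.303,.20),(1,0,0),(0,0,-1))
goto((.397,-.303,.0633),(1,0,0),(0,0,-1))
E
```

```text
tray near edge [ 0.573  -0.3047  0.08  ] foot edges [ 0.596  -0.2685  0.01  ] [ 0.5958 -0.3424  0.01  ]
bottle~ [ 0.6711 -0.3904  0.1   ]
turn [  0.01 -15.91  -0.21] shift [-0.0383  0.0009  0.1256] rows 1.4871845000844817 2.1010123402328644
turn [  0.01 -15.91  -0.21] shift [-0.0758  0.0009  0.2571] rows 1.4871845000844817 4.288009211123118
```

>>> {"op": "play_rows", "data": {"plan": [0,-8,-0.1,-0.015,0,0.05,0,0,-15.9,-0.2,-0.026,0.001,0.085,0,0,-15.9,-0.2,-0.038,0.001,0.125,0,0,-15.9,-0.2,-0.048,0.001,0.16,0,0,-15.9,-0.2,-0.057,0.001,0.19,0,0,-15.9,-0.2,-0.066,0.001,0.222,0,0,-15.9,-0.2,-0.072,0.001,0.243,0,0,-15.9,-0.2,-0.076,0.001,0.257,0,0,-15.9,-0.2,-0.076,0.001,0.257,0,0,-15.9,-0.2,-0.076,0.001,0.257,0]}}

```text
clock: 10.85
position: [0.397, -0.3035, 0.0633]
ee_rot: [1.0, -0.001, 0.001, -0.0]
ft_force: [0.0, -0.5, -0.2]
grip_width: 0.142
grasp_force: 97.9
```

```bash
python3 - <<'E'
from h import *
st()
t=viewer.camera('top')[:,:,::-1];s=viewer.camera('scene')[:,:,::-1];w=viewer.camera('wrist')[:,:,::-1]
c=lambda im,x,y,w,h:cv2.resize(im[y:y+h,x:x+w],(400,300),interpolation=cv2.INTER_CUBIC)
cv2.imwrite('pics/c5.png',np.vstack([np.hstack([c(t,320,165,160,120),c(s,240,215,133,100)]),np.hstack([c(w,0,0,560,420),c(s,0,0,560,420)])]))
goto((.484,-.3035,.0633),(1,0,0),(0,0,-1))
E
```

```text
10.85 p [ 0.397  -0.3035  0.0633] x [ 1.     -0.0013  0.0023] z [ 0.0023  0.0001 -1.    ] q [-0.1914  0.3369  0.865   2.0189 -0.3228  0.9232 -0.7285] F [ 0.0099 -0.4841 -0.18  ] 0.14181389512648643 97.88145661354065
turn [-0.03 -0.18 -0.08] shift [0.087  0.0001 0.0004] rows 0.0187109846500758 1.3922536547788176
```

View pics/c5.png

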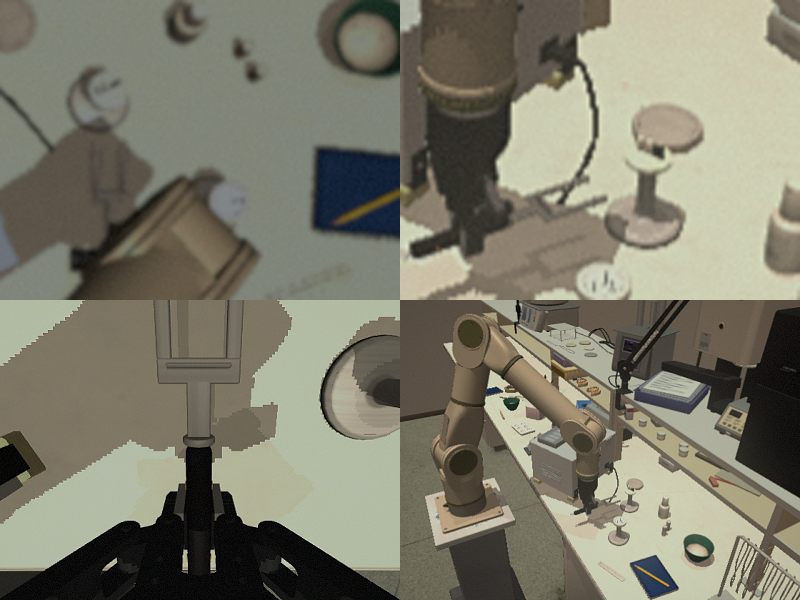

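>>> {"op": "play_rows", "data": {"plan": [0,0,0,0.01,0,0,0,0,0,0,0.02,0,0,0,0,0,0,0.03,0,0,0,0,0,0,0.04,0,0,0,0,0,0,0.048,0,0,0,0,0,0,0.054,0,0,0,0,0,0,0.06,0,0,0,0,0,0,0.06,0,0,0]}}

```text
clock: 12.0
position: [0.4567, -0.3032, 0.0628]
ee_rot: [1.0, -0.001, 0.001, -0.0]
ft_force: [-0.2, -0.3, -0.0]
grip_width: 0.144
grasp_force: 97.9
```

```bash
python3 - <<'E'
from h import *
st()
t=viewer.camera('top')[:,:,::-1];s=viewer.camera('scene')[:,:,::-1];w=viewer.camera('wrist')[:,:,::-1]
c=lambda im,x,y,w,h:cv2.resize(im[y:y+h,x:x+w],(400,300),interpolation=cv2.INTER_CUBIC)
cv2.imwrite('pics/c6.png',np.vstack([np.hstack([c(t,330,180,80,60),c(s,270,235,80,60)]),np.hstack([c(w,200,0,160,120),c(s,200,190,200,150)])]))
E
```

```text
12.0 p [ 0.4567 -0.3032  0.0628] x [ 1.     -0.0013  0.0018] z [ 0.0018  0.0006 -1.    ] q [-0.1683  0.4463  0.8127  1.8942 -0.3928  0.9659 -0.7482] F [-0.2433 -0.2926 -0.0107] 0.14417111466557467 97.88979649543762
```

View pics/c6.png

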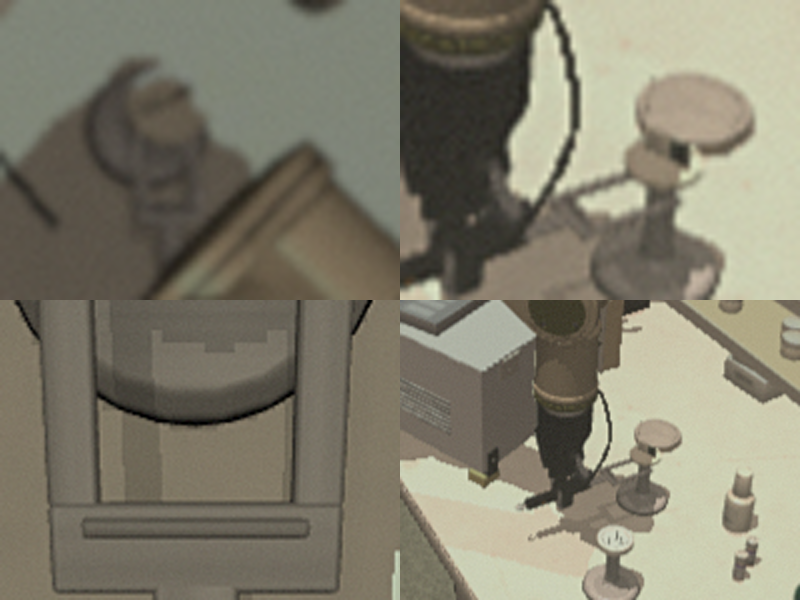

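>>> {"op": "play_rows", "data": {"plan": [0,0,0,0.01,0,0,0,0,0,0,0.02,0,0,0,0,0,0,0.027,0,0,0,0,0,0,0.027,0,0,0,0,0,0,0.027,0,0,0,0,0,0,0.027,0,-0.003,0,0,0,0,0.027,0,-0.006,0,0,0,0,0.027,0,-0.008,0,0,0,0,0.027,0,-0.01,0,0,0,0,0.027,0,-0.012,0,0,0,0,0.027,0,-0.014,0,0,0,0,0.027,0,-0.016,0,0,0,0,0.027,0,-0.018,0,0,0,0,0.027,0,-0.02,0,0,0,0,0.027,0,-0.022,0,0,0,0,0.027,0,-0.022,0]}}

```text
clock: 14.15
position: [0.4835, -0.3033, 0.085]
ee_rot: [1.0, -0.001, 0.001, -0.0]
ft_force: [-0.5, -0.3, -1.8]
grip_width: 0.146
grasp_force: 97.9
```

```bash
python3 - <<'E'
from h import *
st()
t=viewer.camera('top')[:,:,::-1];s=viewer.camera('scene')[:,:,::-1];w=viewer.camera('wrist')[:,:,::-1]
c=lambda im,x,y,w,h:cv2.resize(im[y:y+h,x:x+w],(400,300),interpolation=cv2.INTER_CUBIC)
cv2.imwrite('pics/c7.png',np.vstack([np.hstack([c(t,330,180,80,60),c(s,270,235,80,60)]),np.hstack([c(w,200,0,160,120),c(s,200,190,200,150)])]))
E
```

```text
14.15 p [ 0.4835 -0.3033  0.085 ] x [ 1.     -0.0016  0.0021] z [ 0.0021  0.0006 -1.    ] q [-0.1762  0.4613  0.8143  1.8202 -0.3901  1.0263 -0.7801] F [-0.534  -0.3392 -1.8203] 0.14589580420906154 97.8530216217041
```

View pics/c7.png

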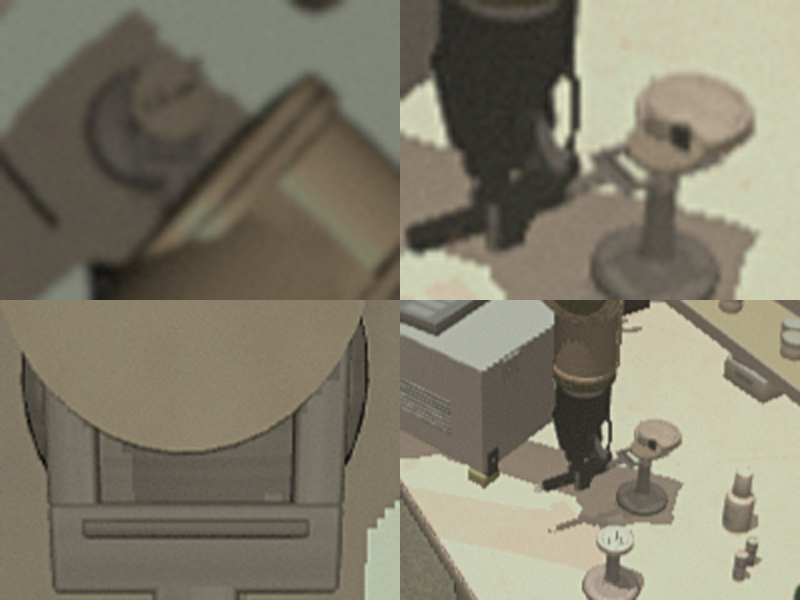

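Tray sits on the tines, centred at column ~195 (the fork midline) with its near edge short of the stop. Lifting on.

>>> {"op": "play_rows", "data": {"plan": [0,0,0,0,0,-0.004,0,0,0,0,0,0,-0.012,0,0,0,0,0,0,-0.022,0,0,0,0,0,0,-0.032,0,0,0,0,0,0,-0.042,0,0,0,0,0,0,-0.052,0,0,0,0,0,0,-0.062,0,0,0,0,0,0,-0.072,0,0,0,0,0,0,-0.082,0,0,0,0,0,0,-0.092,0,0,0,0,0,0,-0.102,0,0,0,0,0,0,-0.112,0,0,0,0,0,0,-0.122,0,0,0,0,0,0,-0.132,0,0,0,0,0,0,-0.14,0,0,0,0,0,0,-0.145,0,0,0,0,0,0,-0.145,0,0,0,0,0,0,-0.145,0,0,0,0,0,0,-0.145,0,0,0,0,0,0,-0.145,0]}}

```text
clock: 16.8
position: [0.483, -0.3033, 0.2296]
ee_rot: [1.0, -0.001, 0.001, -0.0]
ft_force: [-1.0, -0.6, -0.9]
grip_width: 0.143
grasp_force: 97.9
```

```bash
python3 - <<'E'
from h import *
st()
s=viewer.camera('scene')[:,:,::-1];w=viewer.camera('wrist')[:,:,::-1]
c=lambda im,x,y,w,h:cv2.resize(im[y:y+h,x:x+w],(400,300),interpolation=cv2.INTER_CUBIC)
cv2.imwrite('pics/c8.png',np.hstack([c(w,200,0,160,120),c(s,220,170,200,150)]))
E
```

```text
16.8 p [ 0.483  -0.3033  0.2296] x [ 1.     -0.0016  0.0015] z [ 0.0015  0.0008 -1.    ] q [-0.2675  0.2934  0.9066  1.6719 -0.2407  1.2927 -0.8875] F [-0.9594 -0.5523 -0.9255] 0.1430687570818136 97.85348296165466
```

View pics/c8.png

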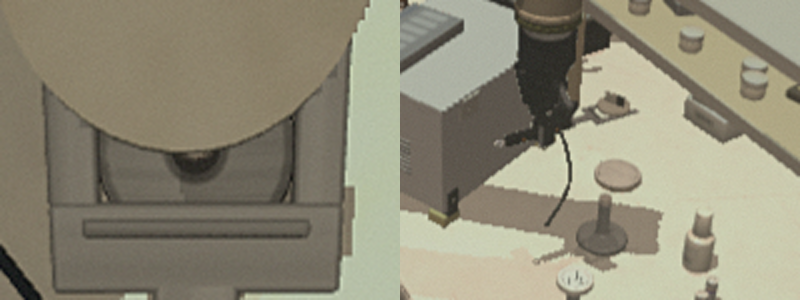

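The tray is on the fork, level and clear of the post, with its underside about 0.236 m above the bench.

```bash
python3 -c "
from workcell import manip
print(manip.hand_in())"
```

```text
the job is handed in; nothing more can be done
None
```

The job is handed in: the crown tray sits level on the fork's tines, about 23 cm above the bench, with the fork still gripped at about 98 N; hand-in returned no verdict.

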